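# Let the sugar trolley down its run and catch it softly

### The job

Draw the bolt back fully so that the sugar trolley rolls down its sloping run by itself, and do not touch the trolley until its yellow bumper is over the red braking section. There meet the bumper from its downhill side with the fingers, so softly that its springs never give more than a centimetre, bring the trolley to a standstill on the red section, hold it still there for a second, then ease it at a creep the rest of the way right against the end stops and let it go. It carries glass: never let it be knocked or run fast into the stops, and leave everything else as it stands.

Things in the scene. Friction and masses are not known exactly. Their poses are not given: they have to be found in the camera images.
- run: White sloping run, 130 mm wide, 620 long, fixed; it carries two steel rails. Origin: on the table under its middle; x across the run (away from the robot), y uphill (level), z up. The trolley rolls towards -y. Slope 0.052 rad; rail tops 60 mm above the table at y = 0, 75 at y = +280, 45 at y = -280.
- red_start (a point): Uphill edge of the red braking section, on the tray's middle line (x = 0, y = -30 mm of the run), 6 mm below the rail tops. The red section, 66 mm wide, reaches from here 250 mm downhill.
- end (a point): Middle between the two black rubber end stops, at rail-top height, x = 0, y = -254 mm of the run. The stops are 14 mm wide, 22 mm high over the rails and stand on the rails (x = +-40 mm); the trolley's low front beam meets them, its bumper then overhangs them by 26 mm. Above and beyond them is free space for the fingers.
- trolley (a joint): How far the trolley has rolled, m along the slope: 0 behind the bolt, 0.15 bumper face at the red section, 0.40 against the end stops. With its dispenser nominally 1.6 kg (hidden: 0.75 to 1.4 times that); viscous drag 3.2 N per m/s, no other friction: it gathers speed with a time constant of about 0.5 s towards 0.25 m/s (0.19 to 0.35).
- buffer (a joint): How far the trolley's bumper plate is pressed in, m: 0 free, 0.025 at its stop; springs of 225 N/m in all, lightly damped. Holding the trolley still on the slope presses it in 2.7 to 5 mm.
- bumper (a point): Centre of the downhill face of the yellow sprung bumper plate (90 mm wide, 50 high, 6 thick), 60 mm over the rail tops, at x = 0, and at start y = +117 mm of the run; own y axis uphill. Moves with the plate. The frosted glass sugar dispenser fixed on the trolley (68 mm wide, top 150 mm over the rails) begins 86 mm behind this face: room for a hand.
- bolt (a joint): How far the bolt is drawn back, m: 0 closed, 0.045 fully drawn. It slides towards the robot (-x of the run) with 1.5 N friction and stays where it is left. Its steel rod crosses the trolley's path under the bumper, against the front beam; the trolley comes free at about 0.035.
- knob (a point): Top centre of the bolt's upright black knob, a post 18 mm in diameter and 58 high. Closed it stands at x = -100, y = +76 mm of the run, its top 76 mm over the rail tops there; drawn, 45 mm nearer to the robot. Draw it towards -x of the run, hooked from its far side or gripped from above.
- mill: Copper-coloured pepper mill, 54 mm across, 155 mm tall, on the low glass shelf (top 70 mm above the table) at the far edge. Origin: centre of its foot. Bystander.
- ramekin1: White ramekin, 72 mm across, 40 mm tall, on the low glass shelf. Origin: centre of its foot. Bystander.
- ramekin2: Blue ramekin, 72 mm across, 40 mm tall, on the low glass shelf. Origin: centre of its foot. Bystander.
- keeper: Lidded plastic herb keeper, 76 mm square, 128 mm tall, on the low glass shelf. Origin: centre of its foot. Bystander.
- oil: Amber oil bottle, 60 mm across, 150 mm tall, on the low glass shelf. Origin: centre of its foot. Bystander.
- pot: Steel pot, 150 mm across, 85 mm tall, on the hob at the right. Origin: centre of its foot. Bystander.
- spatula: Spatula lying on the table at the left. Origin: under its middle. Bystander.

How it is judged:
By the outcome, as a careful person would: the job done as asked, in the order asked, and still so for the second after the job is handed in, with the robot touching nothing.
It also fails if it takes over 35 s, if anything falls off the work surface, if the arm or the gripper's body presses on something with over 40 N, if the wrist force passes 120 N, or if a joint passes its speed limit or range.

### The arm

A 7-joint arm with a two-finger parallel gripper is mounted at the origin on the work surface. World frame = base frame: x ahead of the robot, y to its left, z up, the work surface at z = 0. Lengths are in m, angles in rad, forces in N, time in s.
With the tool pointing down it reaches from about 0.425 to 0.825 m from the base axis. Payload 3.6 kg.
Tool frame: the origin (TCP) lies midway between the tips of the shut fingers; the grasp point (between the pads) lies 19 mm behind it; z points along the fingers, y is the direction in which the jaws open and shut (so a half turn about z gives the same grasp; the last joint's range is limited). The gripper opens to 85 mm and grips with 20 to 120 N. Pads are 22 mm wide; open, the fingers measure 114 mm over their backs; the gripper's body (76 mm by 85 mm) begins 54 mm behind the grasp point. The pads swing forward as they close: fully open they stand 13 mm farther back than shut.
Start: joints at [-1.165, 0.615, -0.013, 1.423, 0.008, 1.103, -0.04], TCP at [0.272, 0.59, 0.231] pointing down, gripper open.
Joint ranges: [-3.12, 3.12], [-0.3, 2.06], [-1.34, 1.32], [0.26, 2.42], [-1.36, 4.5], [0.01, 1.98], [-2.84, 2.84]. Speed limits (rad/s): [2.79, 2.79, 3.14, 3.14, 3.14, 3.14, 3.14].

### API

Orientations are given as a rotation vector (axis times angle).
In Python, from rig import monitor, camera, order, boxes_of gives the robot as it stands. The module is installed in compiled form; this text tells all that it offers.
- The arm moves only by the tool drive_tool, never from a script. Its argument "series" is a list of rows, each an object of numbers: "tx", "ty", "tz": the shift along the world's x, y, z in mm; "wx", "wy", "wz": the turn, a rotation vector about the world's x, y, z in degrees. A call has 1 to 10 rows; each row shifts and turns the commanded pose from where the row before left it; what a row does not reach is not made up. A row lasts 1/12 s, in which the tool goes at most 41.7 mm and 7.16 degrees, less where a joint would pass 70% of its speed; a pose out of reach is approached as far as the arm can. A call is refused whole if a number of a shift passes 41.7 or a number of a turn 7.16, either way. A call with a gripper value outside its range is refused whole. "grip" is the closure, from -1 (fully open) to 1 (shut), so that 0 is half open, set as the call begins (left out, the last holds). The fingers move at their own pace and stop on an object; "force" is the grip in N (left out, the last holds). Time passes only in rows, so rows that do not move let the fingers close. It gives the time, the measured TCP pose, the force and the opening at its end, in the units of the state.
- monitor.read_state(): the state, without advancing time (a new reading comes with each control period).
- camera(name): name is "scene" or "top" or "wrist"; returns a dict with "color" (384x512x3 uint8, red, green, blue), "z_map" (384x512 float32, m along the optical axis (not along the pixel's ray), 0 where there is no reading), "vfov" (degrees; the focal length in pixels is half the picture's height over the tangent of half this angle, whatever the lens; pixels are square), "cx", "cy" (the principal point, pixels), "xyz" and "attitude" of the camera in the world. Camera axes: x right, y down, z forward; pixel columns grow to the right and rows downward; lengths in m; the calibration is good to about 2 mm. A picture is of the moment at which its call begins.
- order.hand_in(): hands the job in, once; it reports no verdict.
Trained networks look in the newest picture that a camera, given by its name, has taken for a name from the list of things; names that differ only in an ending like _2 or _b are one class to them, and where a whole thing is asked for, a point or a joint stands for the part that bears it (a point fixed in the world has none). Each returns a list of dicts, best first, with "confidence" (0 to 1); they miss things now and then, are a little off and sometimes report something else, mostly with a low value. They report only what shows in the picture. A call takes as long as a camera call.
- boxes_of(camera, thing): "extent" ([left, top, right, bottom] in pixels, round what is visible of it).
The state is a dict: "time": time; "q": joint angles; "joint_velocities": joint speeds; "joint_efforts": joint torques, N m; "ee_pos": TCP position; "tool_rot": TCP orientation; "wrist_force": force on the tool from outside, world axes, zero at the start; "wrist_torque": the same for the moment, N m; "finger_gap": finger opening in m.
Only numpy, scipy, OpenCV 4.12 (cv2) and the standard library are available. Lean on these libraries where they do the work, as an engineer would, in place of code of your own. Each camera call takes 0.05 s, during which the arm holds its last target. There are 200 camera calls.

## Working session

There is one attempt and no reset: what is moved stays moved. The work goes in short steps, Python scripts to look and compute and a tool call to move; the robot and the scene stay as the last step left them, time stands still between calls to the robot, and variables do not carry over. Pictures are saved under pics/ and viewed, about 8 in all and at most 12, crops included, and the job is handed in when it is done.

Besides the shell and the picture viewer there is one more tool, called after "Emit:" as name(argument=value, ...), one argument or row to a line, values as JSON. drive_tool: Moves the arm, as the interface text tells. Its arguments: {"type":"object","properties":{"series":{"type":"array"},"grip":{"type":"number"},"force":{"type":"number"}},"required":["series"]}

```bash
mkdir -p pics
cat > h.py <<'E'
import numpy as np,cv2
from rig import monitor,camera,order,boxes_of
from scipy.spatial.transform import Rotation as R
def rot(a):
    a=np.array(a,float)
    if a.shape==(3,3): return a
    return R.from_rotvec(a).as_matrix() if a.size==3 else R.from_quat(a).as_matrix()
def cloud(c):
    h,w=c['z_map'].shape; f=h/2/np.tan(np.radians(c['vfov'])/2)
    u,v=np.meshgrid(np.arange(w),np.arange(h)); z=c['z_map']
    P=np.stack([(u-c['cx'])/f*z,(v-c['cy'])/f*z,z],-1)
    return P@rot(c['attitude']).T+np.array(c['xyz'])
E
python3 - <<'E'
from h import *
s=monitor.read_state()
print({k:np.round(v,3) for k,v in s.items()})
ims=[]
for n in('scene','top'):
    c=camera(n); print(n,c['vfov'],c['cx'],c['cy'],c['xyz'],c['attitude']); np.save(n+'.npy',c,allow_pickle=True)
    cv2.imwrite(f'pics/{n}0.png',c['color'][:,:,::-1])
    for t in('run','trolley','bumper','knob','bolt'):
        P=cloud(c)
        for b in boxes_of(n,t)[:2]:
            e=b['extent']; u,v=int((e[0]+e[2])/2),int((e[1]+e[3])/2)
            print(t,round(b['confidence'],2),np.round(e),P[v,u].round(3))
E
```

```text
{'time': np.float64(0.0), 'q': array([-1.165,  0.616, -0.013,  1.425,  0.008,  1.103, -0.04 ]), 'joint_velocities': array([-0.001, -0.   ,  0.001, -0.   , -0.   ,  0.001,  0.001]), 'joint_efforts': array([ 0.0000e+00, -4.6921e+01,  2.5900e-01, -1.7103e+01,  1.0000e-02,
        1.0000e-02,  0.0000e+00]), 'ee_pos': array([0.272, 0.59 , 0.23 ]), 'tool_rot': array([-0.673, -3.068,  0.004]), 'wrist_force': array([-0.905, -0.271, -0.27 ]), 'wrist_torque': array([ 0.016, -0.038,  0.033]), 'finger_gap': np.float64(0.085)}
scene 44.96078815432525 254.1420873505895 178.772462958856 [ 1.43149004 -0.24595061  1.43488538] [-2.12509335 -1.56255717  0.47836854]
run 0.8 [158. 140. 332. 232.] [ 0.572 -0.031  0.05 ]
trolley 0.67 [270. 138. 325. 176.] [0.545 0.175 0.098]
trolley 0.51 [358. 106. 392. 154.] [0.461 0.532 0.02 ]
bumper 0.62 [269. 151. 287. 178.] [0.579 0.087 0.139]
knob 0.53 [250. 143. 274. 155.] [0.468 0.069 0.091]
bolt 0.63 [256. 141. 283. 166.] [0.43  0.11  0.001]
top 42.38846188782277 267.82901992470204 190.08703093926934 [0.40690724 0.00322787 1.91348307] [-2.12780268  2.18750538 -0.11845887]
run 0.58 [198. 181. 363. 234.] [ 0.56  -0.03   0.056]
run 0.39 [194. 147. 220. 161.] [0.77  0.243 0.078]
trolley 0.73 [201. 189. 249. 220.] [0.574 0.177 0.086]
trolley 0.24 [297. 136. 316. 160.] [ 0.754 -0.126  0.195]
bumper 0.54 [238. 196. 250. 215.] [0.57  0.108 0.065]
knob 0.59 [230. 142. 252. 163.] [0.748 0.108 0.187]
knob 0.56 [241. 216. 266. 235.] [ 0.498  0.075 -0.003]
bolt 0.57 [240. 211. 260. 233.] [ 0.51   0.086 -0.004]
```

Run:
```python
from h import *
ims=[]
for n,(a,b,c_,d) in dict(scene=(130,90,400,250),top=(150,120,420,280)).items():
    c=np.load(n+'.npy',allow_pickle=True).item()
    ims.append(cv2.resize(c['color'][b:d,a:c_,::-1],None,fx=1.85*1.5,fy=1.85,interpolation=2) if 0 else cv2.resize(c['color'][b:d,a:c_,::-1],(500,296)))
    P=cloud(c); col=c['color'].astype(int)
    r,g,bl=col[...,0],col[...,1],col[...,2]
    box=(P[...,0]>.4)&(P[...,0]<.68)&(abs(P[...,1])<.42)
    for nm,m in dict(yellow=(r>130)&(g>100)&(bl<80),red=(r>120)&(g<70)&(bl<70),white=(r>190)&(g>190)&(bl>190)&(P[...,2]>.02)&(P[...,2]<.09),black=(r<60)&(g<60)&(bl<60)&(P[...,2]>.03)).items():
        m&=box; Q=P[m]
        if len(Q)<4: continue
        print(n,nm,len(Q),'med',np.median(Q,0).round(3),'p2',np.percentile(Q,2,0).round(3),'p98',np.percentile(Q,98,0).round(3))
        if nm=='red' : print(cv2.minAreaRect((Q[:,:2]*1000).astype(np.float32)))
        if nm=='black':print(Q.round(3)[::max(1,len(Q)//15)].tolist())
cv2.imwrite('pics/a.png',np.vstack(ims))
```

```text
scene yellow 38 med [0.569 0.088 0.151] p2 [ 0.454  0.045 -0.001] p98 [0.619 0.133 0.158]
scene red 1081 med [ 0.587 -0.186  0.049] p2 [ 0.555 -0.302  0.039] p98 [ 0.62  -0.067  0.058]
((591.1410522460938, -184.47344970703125), (78.98509216308594, 245.9287872314453), 3.8258121013641357)
scene black 182 med [0.604 0.101 0.09 ] p2 [ 0.476 -0.296  0.035] p98 [0.642 0.272 0.145]
[[0.472, 0.038, 0.143], [0.479, 0.043, 0.138], [0.485, 0.038, 0.13], [0.487, 0.041, 0.114], [0.482, 0.046, 0.088], [0.518, 0.091, 0.079], [0.6, 0.27, 0.082], [0.611, 0.236, 0.1], [0.605, 0.234, 0.08], [0.606, 0.135, 0.089], [0.613, 0.137, 0.085], [0.623, 0.242, 0.045], [0.554, -0.294, 0.071], [0.559, -0.294, 0.053], [0.641, -0.291, 0.072], [0.641, -0.29, 0.051]]
top yellow 233 med [0.499 0.063 0.002] p2 [ 0.407 -0.312 -0.01 ] p98 [0.599 0.275 1.913]
top red 1009 med [ 0.59  -0.187  0.046] p2 [ 0.559 -0.301  0.034] p98 [ 0.622 -0.068  0.059]
((560.3118896484375, -127.67291259765625), (149.62069702148438, 374.54736328125), 27.7504825592041)
top black 107 med [0.407 0.003 1.913] p2 [ 0.407 -0.291  0.064] p98 [0.635 0.237 1.913]
[[0.407, 0.003, 1.913], [0.407, 0.003, 1.913], [0.407, 0.003, 1.913], [0.407, 0.003, 1.913], [0.407, 0.003, 1.913], [0.639, -0.289, 0.061], [0.407, 0.003, 1.913], [0.555, -0.295, 0.073], [0.407, 0.003, 1.913], [0.476, 0.041, 0.141], [0.407, 0.003, 1.913], [0.407, 0.003, 1.913], [0.407, 0.003, 1.913], [0.407, 0.003, 1.913], [0.407, 0.003, 1.913], [0.407, 0.003, 1.913]]
```

View pics/a.png

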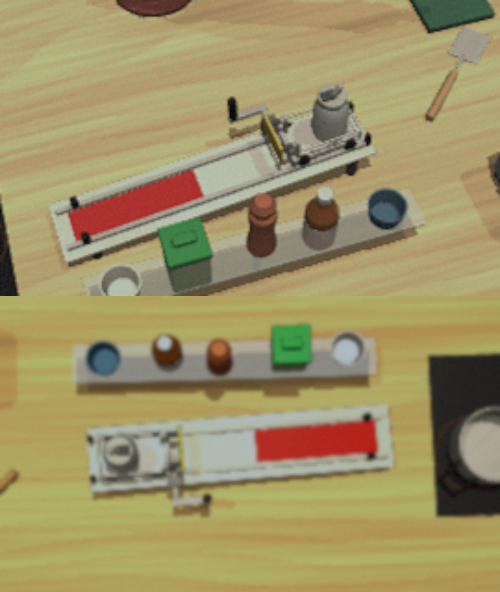

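The crops show the run turned a few degrees. The knob is on the robot side at scene (255,148), the yellow bumper at scene (277,162), and the red section is downhill towards -y. Next I fit the run pose.

```bash
cat >> h.py <<'E'
def fitrun():
    th=[];cs=[]
    for n in('scene','top'):
        c=np.load(n+'.npy',allow_pickle=True).item(); P=cloud(c); col=c['color'].astype(int)
        m=(col[...,0]>110)&(col[...,1]<80)&(col[...,2]<80)&(P[...,0]>.53)&(P[...,0]<.65)&(P[...,1]>-.33)&(P[...,1]<-.03)&(P[...,2]>.02)&(P[...,2]<.08)
        (cx,cy),(w,h),a=cv2.minAreaRect((P[m][:,:2]*1000).astype(np.float32)); print(n,m.sum(),cx,cy,w,h,a)
        Q=P[m]; b=np.arange(-.28,-.09,.02); X=[(Q[(Q[:,1]>y-.01)&(Q[:,1]<y+.01),0]) for y in b]
        mid=[(np.percentile(x,3)+np.percentile(x,97))/2 for x in X]; s,i=np.polyfit(b,mid,1); print('slope',s,'x at -.186',s*-.186+i,'ymid',np.percentile(Q[:,1],[1,99]))
E
python3 - <<'E'
from h import *
fitrun()
c=np.load('top.npy',allow_pickle=True).item();P=cloud(c)
for n in('scene','top'):
    c=np.load(n+'.npy',allow_pickle=True).item();P=cloud(c)
    # run outline edges: z profile, near & far edge x over y
    for y in(-.3,-.2,-.1,0.0):
        m=(abs(P[...,1]-y)<.012)&(P[...,2]>.03)&(P[...,2]<.085)&(P[...,0]>.45)&(P[...,0]<.68); x=P[m][:,0]; print(n,y,x.min().round(4),x.max().round(4),((x.min()+x.max())/2).round(4))
    m=(P[...,2]>.12)&(P[...,2]<.15)&(P[...,0]>.44)&(P[...,0]<.51)&(abs(P[...,1]-.04)<.04); Q=P[m]; print('knob',len(Q),Q.min(0),Q.max(0))
E
```

```text
scene 1118 587.1229248046875 -184.85501098632812 79.25975799560547 247.58045959472656 6.069311141967773
slope -0.05749972277342814 x at -.186 0.5866231600318181 ymid [-0.3054483  -0.06471032]
top 1048 587.5161743164062 -184.70758056640625 70.04342651367188 244.19271850585938 4.100705623626709
slope -0.05883593731716792 x at -.186 0.5901458683106593 ymid [-0.30370846 -0.0652144 ]
scene -0.3 0.5299 0.6611 0.5955
scene -0.2 0.5218 0.6566 0.5892
scene -0.1 0.5182 0.6497 0.5839
scene 0.0 0.5133 0.6459 0.5796
knob 35 [0.46948268 0.03269965 0.12151404] [0.48740803 0.04794815 0.14873805]
top -0.3 0.5303 0.6575 0.5939
top -0.2 0.5253 0.6528 0.589
top -0.1 0.5198 0.6469 0.5834
top 0.0 0.512 0.6419 0.5769
knob 19 [0.4684602  0.0340771  0.12851946] [0.48307581 0.04879262 0.14574517]
```

Emit:
drive_tool(
  series=[
    {"tx": 15, "ty": -38, "wz": -7},
    {"tx": 15, "ty": -38, "wz": -7},
    {"tx": 15, "ty": -38, "wz": -7},
    {"tx": 15, "ty": -38, "wz": -7},
    {"tx": 15, "ty": -38, "wz": -7},
    {"tx": 15, "ty": -38, "wz": -7},
    {"tx": 15, "ty": -38, "wz": -7},
    {"tx": 15, "ty": -38, "wz": -7},
    {"tx": 15, "ty": -38, "wz": -6},
    {"tx": 15, "ty": -38},
  ],
  grip=1,
)

```text
schema error: expected keys tx, ty, tz, wx, wy, wz
```

Emit:
drive_tool(
  series=[
    {"tx": 15, "ty": -38, "tz": 0, "wx": 0, "wy": 0, "wz": -7},
    {"tx": 15, "ty": -38, "tz": 0, "wx": 0, "wy": 0, "wz": -7},
    {"tx": 15, "ty": -38, "tz": 0, "wx": 0, "wy": 0, "wz": -7},
    {"tx": 15, "ty": -38, "tz": 0, "wx": 0, "wy": 0, "wz": -7},
    {"tx": 15, "ty": -38, "tz": 0, "wx": 0, "wy": 0, "wz": -7},
    {"tx": 15, "ty": -38, "tz": 0, "wx": 0, "wy": 0, "wz": -7},
    {"tx": 15, "ty": -38, "tz": 0, "wx": 0, "wy": 0, "wz": -7},
    {"tx": 15, "ty": -38, "tz": 0, "wx": 0, "wy": 0, "wz": -7},
    {"tx": 15, "ty": -38, "tz": 0, "wx": 0, "wy": 0, "wz": -6},
    {"tx": 15, "ty": -38, "tz": 0, "wx": 0, "wy": 0, "wz": 0},
  ],
  grip=1,
)

```text
time: 1.43
ee_pos: [0.4224, 0.2087, 0.2317]
tool_rot: [2.161, 2.28, 0.002]
wrist_force: [1.0, 0.7, -0.2]
finger_gap: -0.0001
```

Emit:
drive_tool(
  series=[
    {"tx": 0, "ty": -37, "tz": 0, "wx": 0, "wy": 0, "wz": 0},
    {"tx": 10, "ty": -37, "tz": 0, "wx": 0, "wy": 0, "wz": 0},
    {"tx": 20, "ty": -37, "tz": 0, "wx": 0, "wy": 0, "wz": 0},
    {"tx": 27, "ty": -36, "tz": 0, "wx": 0, "wy": 0, "wz": 0},
    {"tx": 28, "ty": -20, "tz": 0, "wx": 0, "wy": 0, "wz": 0},
    {"tx": 0, "ty": 0, "tz": -40, "wx": 0, "wy": 0, "wz": 0},
    {"tx": 0, "ty": 0, "tz": -40, "wx": 0, "wy": 0, "wz": 0},
    {"tx": 0, "ty": 0, "tz": -30, "wx": 0, "wy": 0, "wz": 0},
    {"tx": 0, "ty": 0, "tz": -12, "wx": 0, "wy": 0, "wz": 0},
    {"tx": 0, "ty": 0, "tz": 0, "wx": 0, "wy": 0, "wz": 0},
  ],
)

```text
time: 2.27
ee_pos: [0.5026, 0.0463, 0.1063]
tool_rot: [-2.154, -2.28, 0.008]
wrist_force: [-1.0, 0.4, -0.5]
finger_gap: -0.0002
```

```bash
cat >> h.py <<'E'
O=np.array([.5797,-.0302]); TH=.0575
def torun(P):
    c,s=np.cos(TH),np.sin(TH); d=P[...,:2]-O
    x=d[...,0]*c+d[...,1]*s; y=-d[...,0]*s+d[...,1]*c
    return np.stack([x,y,P[...,2]-.06-.052*y],-1)
def disp(c):
    Q=torun(cloud(c)); m=(abs(Q[...,0])<.045)&(Q[...,2]>.105)&(Q[...,2]<.165)&(abs(Q[...,1])<.33); q=Q[m]
    if len(q)<5: return None
    ym=np.percentile(q[:,1],98); q=q[(q[:,1]>ym-.075)]; return len(q),q[:,1].mean(),ym
E
python3 - <<'E'
from h import *
for n in('scene','top'):
    print(n,disp(np.load(n+'.npy',allow_pickle=True).item()))
    c=camera(n); np.save(n+'1.npy',c,allow_pickle=True); print(disp(c))
    im=c['color'][100:220,220:360] if n=='scene' else c['color'][160:260,190:330]
    cv2.imwrite(f'pics/{n}1.png',cv2.resize(im[:,:,::-1],None,fx=5,fy=5,interpolation=cv2.INTER_CUBIC)[:600])
s=monitor.read_state();print(s['time'],s['ee_pos'],s['wrist_force'],torun(s['ee_pos']))
E
```

```text
scene (273, np.float64(0.23036738019714548), np.float64(0.2573250722366202))
(272, np.float64(0.22978488475588493), np.float64(0.2556164623188312))
top (227, np.float64(0.23233759918323507), np.float64(0.2598800966340875))
(219, np.float64(0.23167003262948918), np.float64(0.2579157338034819))
2.3667 [0.50527733 0.04629474 0.10955964] [0.83814901 0.19592083 0.4984006 ] [-0.06990365  0.08064527  0.04536609]
```

View pics/scene1.png

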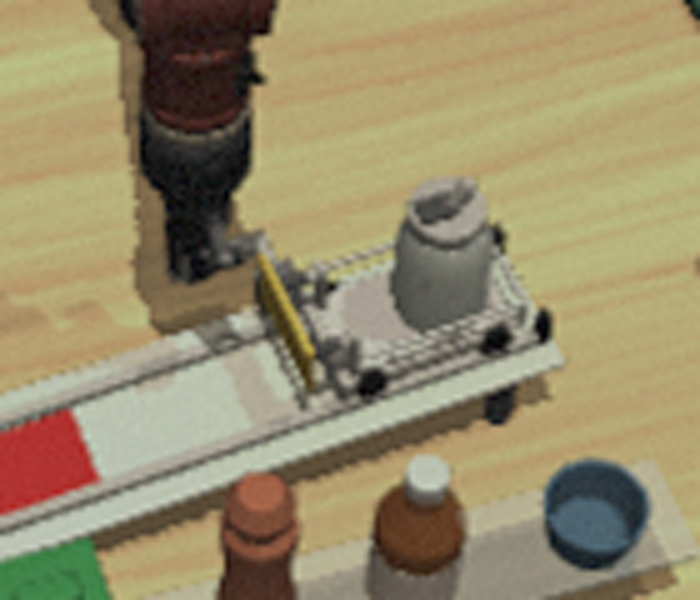

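Emit:
drive_tool(
  series=[
    {"tx": -4, "ty": -3, "tz": 0, "wx": 0, "wy": 0, "wz": 0},
    {"tx": -6, "ty": -1, "tz": 0, "wx": 0, "wy": 0, "wz": 0},
    {"tx": -6, "ty": -1, "tz": 0, "wx": 0, "wy": 0, "wz": 0},
    {"tx": -6, "ty": 0, "tz": 0, "wx": 0, "wy": 0, "wz": 0},
    {"tx": -6, "ty": 0, "tz": 0, "wx": 0, "wy": 0, "wz": 0},
    {"tx": 0, "ty": 0, "tz": 0, "wx": 0, "wy": 0, "wz": 0},
    {"tx": 0, "ty": 0, "tz": 0, "wx": 0, "wy": 0, "wz": 0},
  ],
)

```text
time: 2.95
ee_pos: [0.4756, 0.0412, 0.1094]
tool_rot: [-2.156, -2.283, 0.002]
wrist_force: [0.8, 0.3, -0.0]
finger_gap: 0.0004
```

Run:
```python
from h import *
ims=[]
for n in('scene','top'):
    c=camera(n); np.save(n+'2.npy',c,allow_pickle=True); print(disp(c)); Q=torun(cloud(c))
    m=(Q[...,0]<-.08)&(Q[...,0]>-.2)&(abs(Q[...,1]-.076)<.012)&(Q[...,2]>.05)&(Q[...,2]<.09); q=Q[m]; print(len(q), q.min(0) if len(q) else 0,q.max(0) if len(q) else 0)
    im=c['color'][120:200,220:320] if n=='scene' else c['color'][180:260,210:310]
    ims.append(cv2.resize(im[:,:,::-1],(400,320),interpolation=cv2.INTER_CUBIC))
cv2.imwrite('pics/b2.png',np.hstack(ims))
s=monitor.read_state();print(s['time'],s['ee_pos'],s['wrist_force'],torun(s['ee_pos']))
```

```text
(279, np.float64(0.22979552827783645), np.float64(0.25651694045464635))
29 [-0.12486281  0.06607965  0.05141542] [-0.08239578  0.08552709  0.08972138]
(218, np.float64(0.23189296161153464), np.float64(0.2589426713969481))
0 0 0
3.05 [0.47584007 0.04129715 0.10903653] [-0.32567389  0.60349132  0.60219131] [-0.09957946  0.07734764  0.04501445]
```

View pics/b2.png

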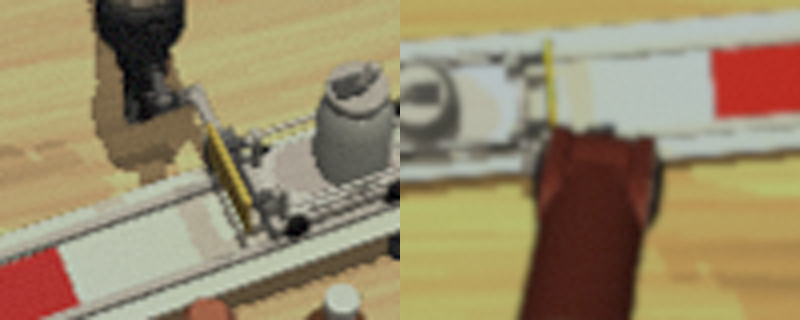

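Run:
```python
from h import *
c=camera('wrist'); Q=torun(cloud(c)); cv2.imwrite('pics/w.png',c['color'][:,:,::-1])
print(boxes_of('wrist','knob')[:2],c['xyz'])
m=(Q[...,0]<-.06)&(Q[...,0]>-.2)&(abs(Q[...,1]-.076)<.03)&(Q[...,2]>.065)&(Q[...,2]<.085); print(m.sum()); v,u=np.where(m)
if m.sum(): print(Q[m].min(0),Q[m].max(0),np.median(Q[m],0),u.min(),u.max(),v.min(),v.max())
```

```text
[{'extent': [197.0, 121.9, 377.8, 279.7], 'confidence': 0.66}] [0.47144151 0.1217912  0.25180819]
1971
[-0.13084242  0.0672915   0.0650122 ] [-0.08395961  0.09066125  0.08499681] [-0.10440079  0.08540529  0.07494344] 196 294 246 305
```

View pics/w.png

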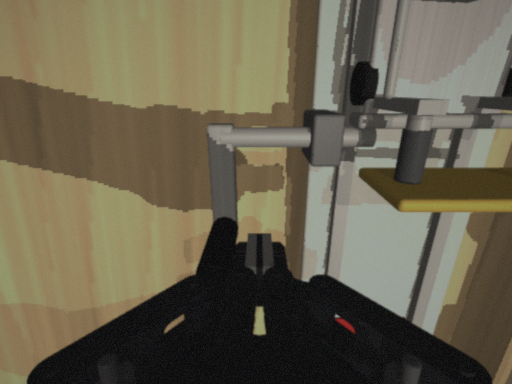

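Run:
```python
from h import *
c=camera('wrist'); Q=torun(cloud(c))
for v in(216,222,228,236,244,252):
    print(v,[(u,*(Q[v,u]*1000).round().astype(int)) for u in range(204,284,6)])
v=138;print([(u,*(Q[v,u]*1000).round().astype(int)) for u in range(200,384,12)])
```

```text
216 [(204, np.int64(-155), np.int64(52), np.int64(-63)), (210, np.int64(-149), np.int64(52), np.int64(-63)), (216, np.int64(-128), np.int64(89), np.int64(23)), (222, np.int64(-124), np.int64(89), np.int64(22)), (228, np.int64(-120), np.int64(89), np.int64(23)), (234, np.int64(-116), np.int64(89), np.int64(23)), (240, np.int64(-119), np.int64(52), np.int64(-63)), (246, np.int64(-113), np.int64(52), np.int64(-63)), (252, np.int64(-99), np.int64(158), np.int64(183)), (258, np.int64(-101), np.int64(52), np.int64(-62)), (264, np.int64(-94), np.int64(52), np.int64(-62)), (270, np.int64(-88), np.int64(52), np.int64(-62)), (276, np.int64(-82), np.int64(52), np.int64(-62)), (282, np.int64(-76), np.int64(52), np.int64(-62))]
222 [(204, np.int64(-155), np.int64(46), np.int64(-61)), (210, np.int64(-149), np.int64(46), np.int64(-61)), (216, np.int64(-127), np.int64(88), np.int64(30)), (222, np.int64(-123), np.int64(88), np.int64(32)), (228, np.int64(-119), np.int64(88), np.int64(30)), (234, np.int64(-116), np.int64(85), np.int64(25)), (240, np.int64(-119), np.int64(45), np.int64(-63)), (246, np.i
[... 3349 characters left out ...]
120), np.int64(140), np.int64(24)), (236, np.int64(-113), np.int64(140), np.int64(24)), (248, np.int64(-106), np.int64(140), np.int64(24)), (260, np.int64(-99), np.int64(140), np.int64(24)), (272, np.int64(-92), np.int64(140), np.int64(24)), (284, np.int64(-85), np.int64(140), np.int64(24)), (296, np.int64(-78), np.int64(140), np.int64(24)), (308, np.int64(-71), np.int64(140), np.int64(24)), (320, np.int64(-65), np.int64(141), np.int64(29)), (332, np.int64(-58), np.int64(141), np.int64(30)), (344, np.int64(-50), np.int64(140), np.int64(25)), (356, np.int64(-42), np.int64(140), np.int64(24)), (368, np.int64(-35), np.int64(140), np.int64(24)), (380, np.int64(-14), np.int64(136), np.int64(-8))]
```

```bash
cat > plan.py <<'E'
import numpy as np
from itertools import product
C,K,CB,G=3.2,225.,2.0,9.81*np.sin(.052)
T=1/12
def roll(t,m): tau=m/C; return m*G/C*(t-tau*(1-np.exp(-t/tau)))
def vel(t,m): return m*G/C*(1-np.exp(-t*C/m))
def sim(t0,m,rows,h0,ds=0,lag=0.03):
    """t0: time since release; rows: hand mm per row; h0: hand face in roll coords (m). -> contact roll,rel speed,max press,final roll,final speed"""
    dt=.002; s,v=roll(t0,m)+ds,vel(t0,m)
    n=int((len(rows)+3)*T/dt); tt=np.arange(n+1)*dt
    hc=h0+np.interp(tt,np.arange(len(rows)+1)*T,np.r_[0,np.cumsum(rows)/1000])
    h=np.empty_like(hc); h[0]=h0; a=dt/(lag+dt)
    for i in range(n): h[i+1]=h[i]+a*(hc[i+1]-h[i])
    con=None;mx=0
    for i in range(n):
        p=s-h[i]; vh=(h[i+1]-h[i])/dt; F=0
        if p>0:
            F=max(0,K*p+CB*(v-vh))
            if con is None: con=(s,v-vh)
        mx=max(mx,p); v+=dt*(G-C*v/m-F/m); s+=dt*v
    return (*(con or (9,9)),mx,s,v)
def plan(t0,m,h0,dm=.12,ds=.003):
    best=[]
    for w,vc,nc,d in product(range(0,8),np.arange(.10,.34,.01),(2,3,4,5),(8,10,12,14)):
        r=[0]*w+[vc/3,vc*2/3]+[vc]*nc+list(vc*(1-np.arange(1,d+1)/(d+1)))
        r=np.round(np.array(r)*T*1000,0)
        a=sim(t0,m,r,h0)
        if a[0]<.163 or a[2]>.0095 or a[3]>.35: continue
        R=[sim(t0,m*(1+i*dm),r,h0,j*ds,l) for i,j,l in((1,1,.0),(1,-1,.06),(-1,1,.0),(-1,-1,.06))]
        if min(x[0] for x in R)<.155 or max(x[3] for x in R)>.375: continue
        best.append((max(x[2] for x in R+[a]),w,vc,nc,d,r,a,R))
    best.sort(key=lambda b:b[0]); return best
if __name__=='__main__':
    for m in(1.2,1.6,2.24):
        for t0 in (.75,.95):
            print(m,t0,roll(t0,m),vel(t0,m))
            for b in plan(t0,m,.19)[:1]: print(np.round(b[0],4),b[1:5],b[5].astype(int).tolist(),np.round(b[6],3),[np.round(x,3).tolist() for x in b[7]])
E
time python3 plan.py
```

```text
1.2 0.75 0.08140728699985575 0.16533150408347697
0 (0, np.float64(0.2599999999999999), 3, 8) [7, 14, 22, 22, 22, 19, 17, 14, 12, 10, 7, 5, 2] [9.    9.    0.    0.327 0.19 ] [[9.0, 9.0, 0.0, 0.36, 0.213], [9.0, 9.0, 0.0, 0.354, 0.213], [9.0, 9.0, 0.0, 0.298, 0.168], [9.0, 9.0, 0.0, 0.292, 0.168]]
1.2 0.95 0.11563786777573262 0.17602798274774098
0.006 (2, np.float64(0.13), 5, 12) [0, 0, 4, 7, 11, 11, 11, 11, 11, 10, 9, 8, 8, 7, 6, 5, 4, 3, 2, 2, 1] [ 0.247  0.057  0.005  0.324 -0.009] [[0.217, 0.075, 0.006, 0.324, -0.006], [0.208, 0.085, 0.006, 0.324, -0.001], [0.293, 0.084, 0.006, 0.323, 0.002], [0.287, 0.075, 0.006, 0.324, 0.002]]
1.6 0.75 0.09217923410667062 0.19805913453641777
0.0084 (3, np.float64(0.16999999999999998), 3, 12) [0, 0, 0, 5, 9, 14, 14, 14, 13, 12, 11, 10, 9, 8, 7, 5, 4, 3, 2, 1] [ 0.241  0.072  0.007  0.336 -0.01 ] [[0.22, 0.087, 0.008, 0.335, -0.015], [0.207, 0.111, 0.008, 0.335, -0.016], [0.284, 0.099, 0.008, 0.333, 0.007], [0.273, 0.083, 0.007, 0.334, 0.007]]
1.6 0.95 0.13379117176149824 0.21681328662669824
0.0083 (1, np.float64(0.18999999999999995), 2, 12) [0, 5, 11, 16, 16, 15, 13, 12, 11, 10, 9, 7, 6, 5, 4, 2, 1] [ 0.243  0.058  0.007  0.337 -0.007] [[0.211, 0.062, 0.006, 0.337, -0.014], [0.201, 0.13, 0.008, 0.337, -0.02], [0.291, 0.1, 0.008, 0.334, -0.004], [0.28, 0.083, 0.007, 0.335, -0.003]]
2.24 0.75 0.10342317790968814 0.2346702057359188
2.24 0.95 0.1535399636546192 0.26505282492881005
0.0124 (0, np.float64(0.22999999999999995), 2, 10) [6, 13, 19, 19, 17, 16, 14, 12, 10, 9, 7, 5, 3, 2] [ 0.215  0.075  0.009  0.346 -0.013] [[0.207, 0.146, 0.01, 0.346, -0.011], [0.199, 0.181, 0.012, 0.348, 0.011], [0.273, 0.09, 0.012, 0.345, -0.041], [0.245, 0.067, 0.008, 0.346, -0.022]]
real	1m16.970s
user	1m16.801s
sys	0m0.031s
```

Emit:
drive_tool(
  series=[
    {"tx": -5, "ty": 0, "tz": 0, "wx": 0, "wy": 0, "wz": 0},
    {"tx": -4, "ty": -1, "tz": 0, "wx": 0, "wy": 0, "wz": 0},
    {"tx": 0, "ty": 0, "tz": 0, "wx": 0, "wy": 0, "wz": 0},
    {"tx": 0, "ty": 0, "tz": 0, "wx": 0, "wy": 0, "wz": 0},
  ],
)

```text
time: 3.53
ee_pos: [0.4671, 0.0404, 0.1092]
tool_rot: [-2.157, -2.283, 0.001]
wrist_force: [-0.3, 0.2, 0.3]
finger_gap: 0.0004
```

Run:
```python
from h import *
c=camera('wrist'); Q=torun(cloud(c))
for v in (236,244,252): print(v,[(u,*(Q[v,u]*1000).round().astype(int).tolist()) for u in range(204,284,6)])
for n in('scene','top'): print(disp(camera(n)))
s=monitor.read_state();print(s['time'],s['ee_pos'],s['wrist_force'],torun(s['ee_pos']))
```

```text
236 [(204, -166, 29, -61), (210, -137, 85, 45), (216, -133, 87, 49), (222, -130, 87, 49), (228, -126, 86, 47), (234, -123, 83, 42), (240, -128, 29, -62), (246, -122, 29, -61), (252, -112, 89, 53), (258, -109, 89, 54), (264, -106, 89, 54), (270, -102, 89, 53), (276, -91, 29, -61), (282, -85, 30, -60)]
244 [(204, -166, 20, -61), (210, -135, 86, 57), (216, -132, 87, 59), (222, -128, 87, 58), (228, -126, 85, 55), (234, -123, 81, 48), (240, -119, 85, 55), (246, -116, 85, 55), (252, -112, 89, 63), (258, -109, 89, 62), (264, -106, 89, 62), (270, -103, 89, 62), (276, -99, 85, 54), (282, -96, 85, 54)]
252 [(204, -138, 84, 62), (210, -134, 86, 64), (216, -131, 86, 65), (222, -127, 86, 65), (228, -125, 84, 62), (234, -122, 85, 63), (240, -118, 85, 63), (246, -115, 85, 63), (252, -112, 89, 71), (258, -109, 88, 69), (264, -106, 89, 70), (270, -103, 90, 71), (276, -99, 85, 63), (282, -96, 85, 63)]
(270, np.float64(0.2301228688703313), np.float64(0.2566443295018405))
(223, np.float64(0.231897311687238), np.float64(0.2585920192188309))
3.6833 [0.4672959  0.04017206 0.10922672] [ 0.90063353 -0.02575953 -0.65731676] [-0.10817417  0.07671543  0.04523752]
```

```bash
cat > plan2.py <<'E'
import numpy as np
from itertools import product
from scipy.optimize import least_squares
from plan import roll,vel,C,K,CB,G,T
def cands():
    out=[]
    for w,vc,nc,a0,kk in product(range(0,6),np.arange(.10,.34,.01),(1,2,3,4),(.08,.14,.2,.3),(1.4,2.2)):
        r=[0]*w+[vc/3,vc*2/3]+[vc]*nc; v=vc
        while v>.012:
            v=v-T*(a0+kk*v); r.append(max(v,.006))
        if len(r)<=30: out.append((w,vc,nc,a0,kk,np.round(np.r_[r,np.zeros(30-len(r))]*T*1000)))
    return out
def sim(t0,m,Rw,h0,ds=0,lag=.03):
    dt=.003; N=len(Rw); n=int(32*T/dt); cum=np.c_[np.zeros(N),np.cumsum(Rw,1)]/1000+h0
    s=np.full(N,roll(t0,m)+ds); v=np.full(N,vel(t0,m)); h=np.full(N,h0); a=dt/(lag+dt)
    con=np.full(N,9.);vr=np.full(N,9.);mx=np.zeros(N)
    for i in range(n):
        x=min((i+1)*dt/T,29.999);k=int(x); hc=cum[:,k]+(x-k)*(cum[:,k+1]-cum[:,k])
        hn=h+a*(hc-h); vh=(hn-h)/dt; p=s-h; F=np.where(p>0,np.maximum(0,K*p+CB*(v-vh)),0)
        f=(p>0)&(con>8); con[f]=s[f]; vr[f]=(v-vh)[f]
        mx=np.maximum(mx,p); v=v+dt*(G-C*v/m-F/m); s=s+dt*v; h=hn
    return con,vr,mx,s,v
def plan(t0,m,h0,dm=.08,ds=.003,n=3,smax=.365):
    c=cands(); Rw=np.array([x[5] for x in c]); S=[sim(t0,m,Rw,h0)]+[sim(t0,m*(1+i*dm),Rw,h0,j*ds,l) for i,j,l in((1,1,.0),(1,-1,.06),(-1,1,.0),(-1,-1,.06))]
    con=np.array([s[0] for s in S]); mx=np.array([s[2] for s in S]).max(0); fin=np.array([s[3] for s in S]).max(0)
    cost=mx+1*(con.min(0)<.157)+1*(con.max(0)>.33)+1*(fin>smax)
    for i in np.argsort(cost)[:n]:
        print('cost %.4f'%cost[i],[round(float(q),3) for q in c[i][:5]],'ROWS',np.trim_zeros(c[i][5],'b').astype(int).tolist(),'total',c[i][5].sum())
        print('  contact',con[:,i].round(3),'vr',np.round([s[1][i] for s in S],3),'press',np.round([s[2][i]*1000 for s in S],1),'end',np.round([s[3][i] for s in S],3))
def fit(t,s,tr0=None):
    """times, rolls -> m,t_release"""
    t=np.array(t);s=np.array(s)
    f=lambda p:np.r_[(roll(np.maximum(t-p[1],0),p[0])-s)/.001,(p[0]-1.65)/.35,0 if tr0 is None else (p[1]-tr0)/.02]
    return least_squares(f,[1.6,t[0]-.5 if tr0 is None else tr0]).x
if __name__=='__main__':
    for m in(1.2,1.6,2.24):
        for t0 in(.85,.95): print(m,t0,roll(t0,m),vel(t0,m)); plan(t0,m,.17,n=1)
E
time python3 plan2.py
```

```text
1.2 0.85 0.09825673889648223 0.17138864605910753
cost 0.0062 [3.0, 0.15, 3.0, 0.08, 1.4] ROWS [0, 0, 0, 4, 8, 12, 12, 12, 10, 9, 7, 6, 5, 3, 2, 2, 1] total 93.0
  contact [0.194 0.18  0.176 0.234 0.225] vr [0.044 0.101 0.119 0.066 0.057] press [3.5 4.8 6.  6.2 5. ] end [0.266 0.266 0.266 0.265 0.266]
1.2 0.95 0.11563786777573262 0.17602798274774098
cost 0.0065 [2.0, 0.16, 2.0, 0.08, 1.4] ROWS [0, 0, 4, 9, 13, 13, 11, 9, 8, 6, 5, 4, 3, 2, 1] total 88.0
  contact [0.192 0.177 0.175 0.231 0.224] vr [0.034 0.089 0.121 0.078 0.064] press [3.4 4.6 6.3 6.5 5.4] end [0.261 0.261 0.261 0.261 0.261]
1.6 0.85 0.112517905751652 0.20837080494642285
cost 0.0084 [1.0, 0.16, 4.0, 0.08, 1.4] ROWS [0, 4, 9, 13, 13, 13, 13, 11, 9, 8, 6, 5, 4, 3, 2, 1] total 114.0
  contact [0.202 0.195 0.184 0.232 0.216] vr [0.079 0.088 0.113 0.068 0.067] press [6.6 7.9 8.4 8.3 6.1] end [0.288 0.288 0.288 0.287 0.287]
1.6 0.95 0.13379117176149824 0.21681328662669824
cost 0.0085 [0.0, 0.18, 4.0, 0.08, 1.4] ROWS [5, 10, 15, 15, 15, 15, 13, 11, 9, 7, 6, 5, 4, 3, 2, 1] total 136.0
  contact [0.21  0.198 0.184 0.257 0.236] vr [0.056 0.065 0.104 0.07  0.05 ] press [5.1 6.5 8.4 8.5 5.9] end [0.31  0.31  0.31  0.309 0.309]
2.24 0.85 0.12772329444950958 0.2509447672361417
cost 0.0115 [0.0, 0.21, 4.0, 0.08, 1.4] ROWS [6, 12, 17, 17, 17, 17, 15, 13, 11, 9, 7, 6, 5, 3, 3, 2, 1] total 161.0
  contact [0.21  0.209 0.189 0.244 0.216] vr [0.085 0.094 0.12  0.08  0.078] press [ 9.1 10.6 11.5 11.   7.8] end [0.336 0.336 0.336 0.336 0.336]
2.24 0.95 0.1535399636546192 0.26505282492881005
cost 0.0155 [0.0, 0.28, 1.0, 0.08, 1.4] ROWS [8, 16, 23, 20, 17, 15, 12, 10, 9, 7, 6, 4, 3, 2, 2, 1] total 155.0
  contact [0.175 0.175 0.172 0.19  0.179] vr [0.184 0.187 0.221 0.077 0.132] press [11.4 12.  15.5  8.3  9.4] end [0.331 0.331 0.33  0.33  0.33 ]
real	0m9.047s
user	0m8.412s
sys	0m0.227s
```

```bash
sed -i 's/np.arange(.10,.34,.01),(1,2,3,4),(.08,.14,.2,.3),(1.4,2.2)/np.arange(.12,.34,.01),(1,2,3,4,5),(.03,.08,.14,.2),(.4,.9,1.4)/' plan2.py
cat > meas.py <<'E'
from h import *; import sys,json
from plan2 import *
B={'scene':.2299,'top':.2318}
try: L=json.load(open('m.json'))
except Exception: L=[]
for n in sys.argv[1].split(','):
    t=monitor.read_state()['time']; d=disp(camera(n)); r=(B[n]-d[1])/np.cos(.052); L.append((float(t),float(r))); print(n,round(t,3),d[0],'roll %.4f'%r)
json.dump(L,open('m.json','w'))
s=monitor.read_state(); q=torun(s['ee_pos']); print('t',s['time'],'tcp run',q.round(4),s['wrist_force'].round(2) if hasattr(s['wrist_force'],'round') else s['wrist_force'])
m,tr=fit([a for a,b in L],[b for a,b in L],float(sys.argv[2])); t0=s['time']-tr; h0=(.117-(q[1]+.012))/np.cos(.052)
print('m %.2f tr %.3f since %.3f roll %.4f v %.3f h0 %.4f'%(m,tr,t0,roll(t0,m),vel(t0,m),h0))
if len(sys.argv)>3: plan(t0,m,h0,float(sys.argv[3]),.002)
E
python3 -c "
from plan2 import *
for t in(.7,.8): plan(t,2.24,.17,n=1)"
```

```text
cost 0.0103 [2.0, 0.22, 3.0, 0.14, 0.4] ROWS [0, 0, 6, 12, 18, 18, 18, 17, 15, 14, 12, 11, 10, 8, 7, 6, 5, 4, 2, 1] total 184.0
  contact [0.2   0.199 0.183 0.242 0.209] vr [0.073 0.078 0.142 0.08  0.068] press [ 7.7  9.1 10.3 10.   6.9] end [0.358 0.359 0.359 0.359 0.358]
cost 0.0105 [1.0, 0.24, 2.0, 0.14, 0.4] ROWS [0, 7, 13, 20, 20, 18, 17, 15, 14, 12, 11, 10, 8, 7, 6, 5, 4, 2, 1] total 190.0
  contact [0.198 0.195 0.182 0.252 0.211] vr [0.055 0.052 0.157 0.082 0.047] press [ 7.4  8.1  9.3 10.5  6.7] end [0.364 0.365 0.364 0.365 0.364]
```

Emit:
drive_tool(
  series=[
    {"tx": -17, "ty": -1, "tz": 0, "wx": 0, "wy": 0, "wz": 0},
    {"tx": 0, "ty": 0, "tz": 0, "wx": 0, "wy": 0, "wz": 0},
  ],
)

```text
time: 3.85
ee_pos: [0.4549, 0.0396, 0.1103]
tool_rot: [2.152, 2.278, 0.012]
wrist_force: [6.7, 1.1, -3.7]
finger_gap: 0.0
```

Run:
```python
from h import *
c=camera('wrist'); Q=torun(cloud(c))
for v in (244,252): print(v,[(u,*(Q[v,u]*1000).round().astype(int).tolist()) for u in range(204,284,6)])
s=monitor.read_state();print(s['time'],s['wrist_force'],torun(s['ee_pos']))
```

```text
244 [(204, -177, 20, -60), (210, -147, 86, 58), (216, -144, 87, 59), (222, -141, 87, 59), (228, -138, 85, 56), (234, -135, 82, 50), (240, -131, 85, 56), (246, -128, 85, 56), (252, -125, 89, 62), (258, -121, 89, 63), (264, -118, 89, 64), (270, -115, 89, 63), (276, -111, 85, 56), (282, -108, 85, 57)]
252 [(204, -150, 83, 61), (210, -146, 86, 66), (216, -143, 87, 68), (222, -140, 86, 65), (228, -137, 84, 63), (234, -134, 85, 65), (240, -131, 85, 65), (246, -128, 85, 64), (252, -124, 89, 72), (258, -121, 89, 71), (264, -119, 89, 71), (270, -116, 89, 71), (276, -112, 85, 64), (282, -109, 85, 65)]
3.9 [ 5.70442624  0.81102772 -2.61751855] [-0.12061583  0.07685844  0.04624502]
```

Emit:
drive_tool(
  series=[
    {"tx": 27, "ty": -26, "tz": 0, "wx": 0, "wy": 0, "wz": 0},
    {"tx": 27, "ty": -27, "tz": 0, "wx": 0, "wy": 0, "wz": 0},
    {"tx": 27, "ty": -27, "tz": 0, "wx": 0, "wy": 0, "wz": 0},
    {"tx": 27, "ty": -27, "tz": 0, "wx": 0, "wy": 0, "wz": 0},
    {"tx": 26, "ty": -28, "tz": 0, "wx": 0, "wy": 0, "wz": 0},
  ],
)

```text
time: 4.32
ee_pos: [0.5855, -0.0968, 0.1092]
tool_rot: [-2.156, -2.283, 0.001]
wrist_force: [0.9, 0.5, -0.6]
finger_gap: -0.0002
```

```bash
python3 meas.py scene,top 3.74 .10
```

```text
scene 4.317 271 roll 0.0569
top 4.367 224 roll 0.0643
t 4.4167 tcp run [ 0.0042 -0.0737  0.0535] [-0.59  0.45  0.2 ]
m 1.40 tr 3.744 since 0.673 roll 0.0734 v 0.175 h0 0.1789
cost 0.0063 [4.0, 0.16, 4.0, 0.08, 0.4] ROWS [0, 0, 0, 0, 4, 9, 13, 13, 13, 13, 12, 11, 10, 10, 9, 8, 7, 6, 5, 5, 4, 3, 3, 2, 1, 1] total 162.0
  contact [0.234 0.214 0.196 0.279 0.265] vr [0.059 0.073 0.088 0.078 0.071] press [5.3 6.  6.3 6.2 5.4] end [0.344 0.344 0.344 0.344 0.344]
cost 0.0063 [4.0, 0.16, 5.0, 0.08, 0.4] ROWS [0, 0, 0, 0, 4, 9, 13, 13, 13, 13, 13, 12, 11, 10, 10, 9, 8, 7, 6, 5, 5, 4, 3, 3, 2, 1, 1] total 175.0
  contact [0.234 0.214 0.196 0.286 0.271] vr [0.059 0.073 0.088 0.078 0.062] press [4.6 6.  6.3 5.7 5.3] end [0.357 0.357 0.357 0.357 0.357]
cost 0.0066 [4.0, 0.16, 5.0, 0.03, 0.9] ROWS [0, 0, 0, 0, 4, 9, 13, 13, 13, 13, 13, 12, 11, 10, 9, 8, 7, 7, 6, 5, 5, 4, 4, 3, 3, 2, 2, 2, 1, 1] total 180.0
  contact [0.234 0.214 0.196 0.286 0.271] vr [0.059 0.073 0.088 0.078 0.062] press [4.6 6.  6.3 6.6 5.4] end [0.363 0.363 0.363 0.362 0.362]
```

```bash
python3 meas.py top,scene,top,scene 3.74 .06
```

```text
top 4.417 217 roll 0.0728
scene 4.467 270 roll 0.0813
top 4.517 221 roll 0.0890
scene 4.567 271 roll 0.0988
t 4.6167 tcp run [ 0.0002 -0.0642  0.0521] [-0.05  0.07 -1.48]
m 1.28 tr 3.733 since 0.884 roll 0.1076 v 0.182 h0 0.1694
cost 0.0049 [2.0, 0.16, 3.0, 0.08, 0.4] ROWS [0, 0, 4, 9, 13, 13, 13, 12, 11, 10, 10, 9, 8, 7, 6, 5, 5, 4, 3, 3, 2, 1, 1] total 149.0
  contact [0.206 0.195 0.18  0.245 0.226] vr [0.042 0.05  0.09  0.069 0.044] press [3.5 3.8 4.9 4.9 4. ] end [0.321 0.321 0.321 0.321 0.321]
cost 0.0049 [2.0, 0.16, 5.0, 0.08, 0.4] ROWS [0, 0, 4, 9, 13, 13, 13, 13, 13, 12, 11, 10, 10, 9, 8, 7, 6, 5, 5, 4, 3, 3, 2, 1, 1] total 175.0
  contact [0.206 0.195 0.18  0.258 0.229] vr [0.042 0.05  0.09  0.046 0.033] press [3.5 3.9 4.9 4.5 3.1] end [0.347 0.348 0.348 0.347 0.347]
cost 0.0049 [2.0, 0.16, 4.0, 0.08, 0.4] ROWS [0, 0, 4, 9, 13, 13, 13, 13, 12, 11, 10, 10, 9, 8, 7, 6, 5, 5, 4, 3, 3, 2, 1, 1] total 162.0
  contact [0.206 0.195 0.18  0.252 0.229] vr [0.042 0.05  0.09  0.057 0.037] press [3.3 3.8 4.9 4.8 3.3] end [0.334 0.335 0.335 0.334 0.334]
```

Emit:
drive_tool(
  series=[
    {"tx": 0, "ty": 0, "tz": 0, "wx": 0, "wy": 0, "wz": 0},
    {"tx": 0, "ty": 0, "tz": 0, "wx": 0, "wy": 0, "wz": 0},
    {"tx": 0.2, "ty": -4, "tz": 0, "wx": 0, "wy": 0, "wz": 0},
    {"tx": 0.5, "ty": -9, "tz": 0, "wx": 0, "wy": 0, "wz": 0},
    {"tx": 0.7, "ty": -13, "tz": 0, "wx": 0, "wy": 0, "wz": 0},
    {"tx": 0.7, "ty": -13, "tz": 0, "wx": 0, "wy": 0, "wz": 0},
    {"tx": 0.7, "ty": -13, "tz": 0, "wx": 0, "wy": 0, "wz": 0},
    {"tx": 0.7, "ty": -13, "tz": 0, "wx": 0, "wy": 0, "wz": 0},
    {"tx": 0.7, "ty": -12, "tz": 0, "wx": 0, "wy": 0, "wz": 0},
    {"tx": 0.6, "ty": -11, "tz": 0, "wx": 0, "wy": 0, "wz": 0},
  ],
)

```text
time: 5.45
ee_pos: [0.5894, -0.1864, 0.1093]
tool_rot: [2.159, 2.281, -0.001]
wrist_force: [-0.1, -0.7, -1.1]
finger_gap: -0.0001
```

Emit:
drive_tool(
  series=[
    {"tx": 0.6, "ty": -10, "tz": 0, "wx": 0, "wy": 0, "wz": 0},
    {"tx": 0.6, "ty": -10, "tz": 0, "wx": 0, "wy": 0, "wz": 0},
    {"tx": 0.5, "ty": -9, "tz": 0, "wx": 0, "wy": 0, "wz": 0},
    {"tx": 0.5, "ty": -8, "tz": 0, "wx": 0, "wy": 0, "wz": 0},
    {"tx": 0.4, "ty": -7, "tz": 0, "wx": 0, "wy": 0, "wz": 0},
    {"tx": 0.3, "ty": -6, "tz": 0, "wx": 0, "wy": 0, "wz": 0},
    {"tx": 0.3, "ty": -5, "tz": 0, "wx": 0, "wy": 0, "wz": 0},
    {"tx": 0.3, "ty": -5, "tz": 0, "wx": 0, "wy": 0, "wz": 0},
    {"tx": 0.2, "ty": -4, "tz": 0, "wx": 0, "wy": 0, "wz": 0},
    {"tx": 0.2, "ty": -3, "tz": 0, "wx": 0, "wy": 0, "wz": 0},
  ],
)

```text
time: 6.28
ee_pos: [0.5935, -0.251, 0.1093]
tool_rot: [-2.157, -2.284, -0.0]
wrist_force: [0.1, -1.4, -0.6]
finger_gap: -0.0001
```

Emit:
drive_tool(
  series=[
    {"tx": 0.2, "ty": -3, "tz": 0, "wx": 0, "wy": 0, "wz": 0},
    {"tx": 0.1, "ty": -2, "tz": 0, "wx": 0, "wy": 0, "wz": 0},
    {"tx": 0.1, "ty": -1, "tz": 0, "wx": 0, "wy": 0, "wz": 0},
    {"tx": 0.1, "ty": -1, "tz": 0, "wx": 0, "wy": 0, "wz": 0},
    {"tx": 0, "ty": 0, "tz": 0, "wx": 0, "wy": 0, "wz": 0},
    {"tx": 0, "ty": 0, "tz": 0, "wx": 0, "wy": 0, "wz": 0},
    {"tx": 0, "ty": 0, "tz": 0, "wx": 0, "wy": 0, "wz": 0},
  ],
)

```text
time: 6.87
ee_pos: [0.5939, -0.2574, 0.1093]
tool_rot: [-2.157, -2.284, 0.0]
wrist_force: [-0.5, -0.2, -0.3]
finger_gap: 0.0001
```

```bash
cp m.json m0.json; python3 meas.py scene,top,scene 3.733
python3 - <<'E'
from h import *
c=camera('scene'); cv2.imwrite('pics/s3.png',cv2.resize(c['color'][100:260,130:350][:,:,::-1],(770,560)))
E
```

```text
scene 6.867 283 roll 0.3324
top 6.917 215 roll 0.3306
scene 6.967 276 roll 0.3324
t 7.0167 tcp run [ 0.0012 -0.2277  0.0611] [ 0.11 -0.85 -0.72]
m 0.65 tr 3.508 since 3.508 roll 0.3429 v 0.104 h0 0.3331
```

View pics/s3.png

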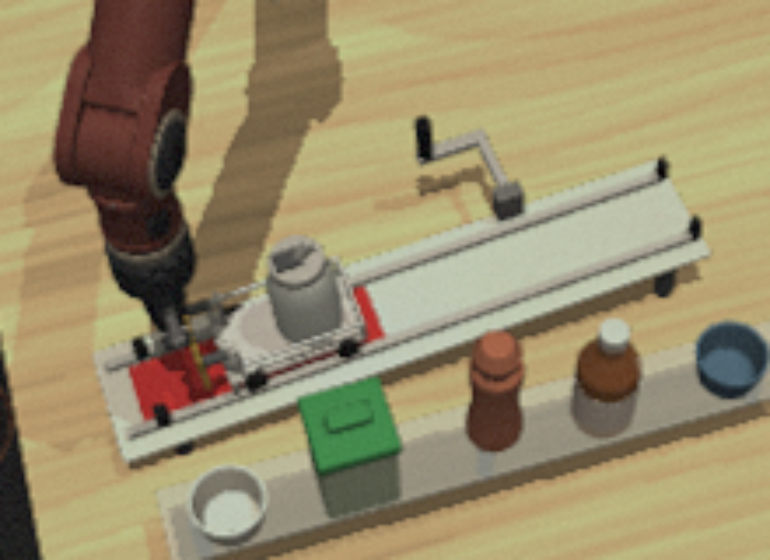

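The picture shows the trolley standing on the red with the fingers at the bumper (scene crop around 190,340), and the knob drawn. Next I hold it for over a second, then creep.

Emit:
drive_tool(
  series=[
    {"tx": 0, "ty": 0, "tz": 0, "wx": 0, "wy": 0, "wz": 0},
    {"tx": 0, "ty": 0, "tz": 0, "wx": 0, "wy": 0, "wz": 0},
    {"tx": 0, "ty": 0, "tz": 0, "wx": 0, "wy": 0, "wz": 0},
    {"tx": 0, "ty": 0, "tz": 0, "wx": 0, "wy": 0, "wz": 0},
    {"tx": 0, "ty": 0, "tz": 0, "wx": 0, "wy": 0, "wz": 0},
    {"tx": 0, "ty": 0, "tz": 0, "wx": 0, "wy": 0, "wz": 0},
    {"tx": 0, "ty": 0, "tz": 0, "wx": 0, "wy": 0, "wz": 0},
    {"tx": 0, "ty": 0, "tz": 0, "wx": 0, "wy": 0, "wz": 0},
    {"tx": 0, "ty": 0, "tz": 0, "wx": 0, "wy": 0, "wz": 0},
    {"tx": 0, "ty": 0, "tz": 0, "wx": 0, "wy": 0, "wz": 0},
  ],
)

```text
time: 7.9
ee_pos: [0.594, -0.2577, 0.1093]
tool_rot: [-2.157, -2.284, 0.0]
wrist_force: [-0.3, -0.5, -1.0]
finger_gap: 0.0005
```

Emit:
drive_tool(
  series=[
    {"tx": 0, "ty": 0, "tz": 0, "wx": 0, "wy": 0, "wz": 0},
    {"tx": 0, "ty": 0, "tz": 0, "wx": 0, "wy": 0, "wz": 0},
    {"tx": 0, "ty": 0, "tz": 0, "wx": 0, "wy": 0, "wz": 0},
    {"tx": 0, "ty": 0, "tz": 0, "wx": 0, "wy": 0, "wz": 0},
    {"tx": 0, "ty": -0.5, "tz": 0, "wx": 0, "wy": 0, "wz": 0},
    {"tx": 0.1, "ty": -1, "tz": 0, "wx": 0, "wy": 0, "wz": 0},
    {"tx": 0.1, "ty": -1.5, "tz": 0, "wx": 0, "wy": 0, "wz": 0},
    {"tx": 0.1, "ty": -2, "tz": 0, "wx": 0, "wy": 0, "wz": 0},
    {"tx": 0.1, "ty": -2, "tz": 0, "wx": 0, "wy": 0, "wz": 0},
    {"tx": 0.1, "ty": -2, "tz": 0, "wx": 0, "wy": 0, "wz": 0},
  ],
)

```text
time: 8.73
ee_pos: [0.5947, -0.2671, 0.1093]
tool_rot: [2.157, 2.283, 0.0]
wrist_force: [-0.5, -0.6, -0.5]
finger_gap: 0.0
```

Emit:
drive_tool(
  series=[
    {"tx": 0.1, "ty": -2, "tz": 0, "wx": 0, "wy": 0, "wz": 0},
    {"tx": 0.1, "ty": -2, "tz": 0, "wx": 0, "wy": 0, "wz": 0},
    {"tx": 0.1, "ty": -2, "tz": 0, "wx": 0, "wy": 0, "wz": 0},
    {"tx": 0.1, "ty": -2, "tz": 0, "wx": 0, "wy": 0, "wz": 0},
    {"tx": 0.1, "ty": -2, "tz": 0, "wx": 0, "wy": 0, "wz": 0},
    {"tx": 0.1, "ty": -2, "tz": 0, "wx": 0, "wy": 0, "wz": 0},
    {"tx": 0.1, "ty": -2, "tz": 0, "wx": 0, "wy": 0, "wz": 0},
    {"tx": 0.1, "ty": -2, "tz": 0, "wx": 0, "wy": 0, "wz": 0},
    {"tx": 0.1, "ty": -2, "tz": 0, "wx": 0, "wy": 0, "wz": 0},
    {"tx": 0.1, "ty": -2, "tz": 0, "wx": 0, "wy": 0, "wz": 0},
  ],
)

```text
time: 9.57
ee_pos: [0.5955, -0.2869, 0.1093]
tool_rot: [-2.157, -2.284, 0.0]
wrist_force: [0.2, -1.2, -1.5]
finger_gap: -0.0
```

Emit:
drive_tool(
  series=[
    {"tx": 0.1, "ty": -2, "tz": 0, "wx": 0, "wy": 0, "wz": 0},
    {"tx": 0.1, "ty": -2, "tz": 0, "wx": 0, "wy": 0, "wz": 0},
    {"tx": 0.1, "ty": -2, "tz": 0, "wx": 0, "wy": 0, "wz": 0},
    {"tx": 0.1, "ty": -2, "tz": 0, "wx": 0, "wy": 0, "wz": 0},
    {"tx": 0.1, "ty": -2, "tz": 0, "wx": 0, "wy": 0, "wz": 0},
    {"tx": 0.1, "ty": -2, "tz": 0, "wx": 0, "wy": 0, "wz": 0},
    {"tx": 0.1, "ty": -2, "tz": 0, "wx": 0, "wy": 0, "wz": 0},
    {"tx": 0.1, "ty": -2, "tz": 0, "wx": 0, "wy": 0, "wz": 0},
    {"tx": 0.1, "ty": -2, "tz": 0, "wx": 0, "wy": 0, "wz": 0},
    {"tx": 0.1, "ty": -2, "tz": 0, "wx": 0, "wy": 0, "wz": 0},
  ],
)

```text
time: 10.4
ee_pos: [0.5965, -0.3068, 0.1093]
tool_rot: [-2.157, -2.284, -0.0]
wrist_force: [0.3, -0.9, -0.5]
finger_gap: -0.0002
```

```bash
cp m0.json m.json; python3 meas.py scene,top 3.733
```

```text
scene 10.4 283 roll 0.3813
top 10.45 219 roll 0.3802
t 10.5 tcp run [ 0.0008 -0.2777  0.0638] [ 0.73 -0.46 -0.05]
m 0.33 tr 3.006 since 7.494 roll 0.3887 v 0.053 h0 0.3832
```

Emit:
drive_tool(
  series=[
    {"tx": 0.1, "ty": -1.5, "tz": 0, "wx": 0, "wy": 0, "wz": 0},
    {"tx": 0.1, "ty": -1.5, "tz": 0, "wx": 0, "wy": 0, "wz": 0},
    {"tx": 0.1, "ty": -1.5, "tz": 0, "wx": 0, "wy": 0, "wz": 0},
    {"tx": 0.1, "ty": -1.5, "tz": 0, "wx": 0, "wy": 0, "wz": 0},
    {"tx": 0.1, "ty": -1.5, "tz": 0, "wx": 0, "wy": 0, "wz": 0},
    {"tx": 0.1, "ty": -1.5, "tz": 0, "wx": 0, "wy": 0, "wz": 0},
    {"tx": 0.1, "ty": -1.5, "tz": 0, "wx": 0, "wy": 0, "wz": 0},
    {"tx": 0.1, "ty": -1, "tz": 0, "wx": 0, "wy": 0, "wz": 0},
    {"tx": 0.1, "ty": -1, "tz": 0, "wx": 0, "wy": 0, "wz": 0},
    {"tx": 0.1, "ty": -1, "tz": 0, "wx": 0, "wy": 0, "wz": 0},
  ],
)

```text
time: 11.33
ee_pos: [0.5974, -0.3203, 0.1092]
tool_rot: [-2.157, -2.283, 0.0]
wrist_force: [-0.3, -1.1, -0.2]
finger_gap: -0.0002
```

Emit:
drive_tool(
  series=[
    {"tx": 0.1, "ty": -1, "tz": 0, "wx": 0, "wy": 0, "wz": 0},
    {"tx": 0, "ty": -1, "tz": 0, "wx": 0, "wy": 0, "wz": 0},
    {"tx": 0.1, "ty": -1, "tz": 0, "wx": 0, "wy": 0, "wz": 0},
    {"tx": 0, "ty": -1, "tz": 0, "wx": 0, "wy": 0, "wz": 0},
    {"tx": 0.1, "ty": -1, "tz": 0, "wx": 0, "wy": 0, "wz": 0},
    {"tx": 0, "ty": -1, "tz": 0, "wx": 0, "wy": 0, "wz": 0},
    {"tx": 0.1, "ty": -1, "tz": 0, "wx": 0, "wy": 0, "wz": 0},
    {"tx": 0, "ty": -1, "tz": 0, "wx": 0, "wy": 0, "wz": 0},
    {"tx": 0.1, "ty": -1, "tz": 0, "wx": 0, "wy": 0, "wz": 0},
    {"tx": 0, "ty": -1, "tz": 0, "wx": 0, "wy": 0, "wz": 0},
  ],
)

```text
time: 12.17
ee_pos: [0.598, -0.3302, 0.1093]
tool_rot: [-2.157, -2.284, -0.0]
wrist_force: [0.7, 0.4, -0.3]
finger_gap: -0.0002
```

```bash
cp m0.json m.json; python3 meas.py scene,top 3.733
```

```text
scene 12.167 287 roll 0.3958
top 12.217 222 roll 0.3942
t 12.2667 tcp run [ 0.0009 -0.3008  0.065 ] [-0.04 -0.62 -0.16]
m 0.27 tr 2.814 since 9.453 roll 0.4036 v 0.043 h0 0.4064
```

Emit:
drive_tool(
  series=[
    {"tx": 0.1, "ty": -1, "tz": 0, "wx": 0, "wy": 0, "wz": 0},
    {"tx": 0, "ty": -1, "tz": 0, "wx": 0, "wy": 0, "wz": 0},
    {"tx": 0.1, "ty": -1, "tz": 0, "wx": 0, "wy": 0, "wz": 0},
    {"tx": 0, "ty": -1, "tz": 0, "wx": 0, "wy": 0, "wz": 0},
    {"tx": 0.1, "ty": -1, "tz": 0, "wx": 0, "wy": 0, "wz": 0},
    {"tx": 0, "ty": -1, "tz": 0, "wx": 0, "wy": 0, "wz": 0},
    {"tx": 0.1, "ty": -1, "tz": 0, "wx": 0, "wy": 0, "wz": 0},
    {"tx": 0, "ty": -1, "tz": 0, "wx": 0, "wy": 0, "wz": 0},
    {"tx": 0.1, "ty": -1, "tz": 0, "wx": 0, "wy": 0, "wz": 0},
    {"tx": 0, "ty": -1, "tz": 0, "wx": 0, "wy": 0, "wz": 0},
  ],
)

```text
time: 13.1
ee_pos: [0.5985, -0.3403, 0.1093]
tool_rot: [-2.157, -2.284, 0.0]
wrist_force: [-0.3, -0.4, 0.8]
finger_gap: -0.0002
```

```bash
cp m0.json m.json; python3 meas.py scene,top 3.733
python3 - <<'E'
from h import *
c=camera('wrist'); Q=torun(cloud(c)); cv2.imwrite('pics/w4.png',c['color'][:,:,::-1])
E
```

```text
scene 13.1 288 roll 0.3959
top 13.15 219 roll 0.3944
t 13.2 tcp run [ 0.0009 -0.3108  0.0655] [-0.03  1.63 -0.42]
m 0.24 tr 2.714 since 10.486 roll 0.4043 v 0.039 h0 0.4164
```

View pics/w4.png

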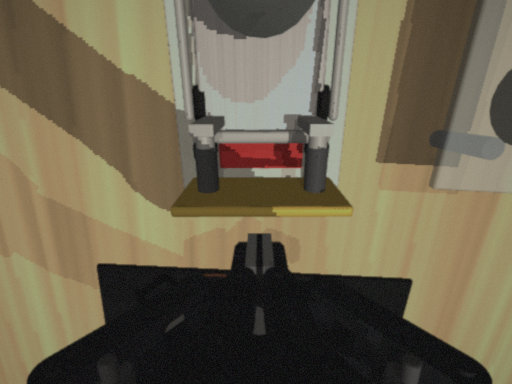

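The wrist view shows the bumper face at row 212 with a clear gap to the fingertips (row 235), and the trolley did not move between the last two measurements. I back off and lift.

Emit:
drive_tool(
  series=[
    {"tx": 0, "ty": -5, "tz": 0, "wx": 0, "wy": 0, "wz": 0},
    {"tx": 0, "ty": -10, "tz": 0, "wx": 0, "wy": 0, "wz": 0},
    {"tx": 0, "ty": -5, "tz": 10, "wx": 0, "wy": 0, "wz": 0},
    {"tx": 0, "ty": 0, "tz": 20, "wx": 0, "wy": 0, "wz": 0},
    {"tx": 0, "ty": 0, "tz": 30, "wx": 0, "wy": 0, "wz": 0},
    {"tx": 0, "ty": 0, "tz": 30, "wx": 0, "wy": 0, "wz": 0},
    {"tx": 0, "ty": 0, "tz": 30, "wx": 0, "wy": 0, "wz": 0},
    {"tx": 0, "ty": 0, "tz": 15, "wx": 0, "wy": 0, "wz": 0},
    {"tx": 0, "ty": 0, "tz": 0, "wx": 0, "wy": 0, "wz": 0},
    {"tx": 0, "ty": 0, "tz": 0, "wx": 0, "wy": 0, "wz": 0},
  ],
)

```text
time: 14.08
ee_pos: [0.5985, -0.3615, 0.2459]
tool_rot: [2.157, 2.28, 0.0]
wrist_force: [0.4, -0.2, -0.3]
finger_gap: 0.0003
```

```bash
cp m0.json m.json; python3 meas.py scene,top 3.733
python3 - <<'E'
from h import *
c=camera('scene'); Q=torun(cloud(c)); cv2.imwrite('pics/s5.png',cv2.resize(c['color'][60:300,110:430][:,:,::-1],(800,600)))
m=(Q[...,0]<-.08)&(Q[...,0]>-.2)&(abs(Q[...,1]-.076)<.014)&(Q[...,2]>.055)&(Q[...,2]<.085); print('knob',np.median(Q[m],0))
c=np.load('scene.npy',allow_pickle=True).item(); Q=torun(cloud(c)); m=(Q[...,0]<-.08)&(Q[...,0]>-.2)&(abs(Q[...,1]-.076)<.014)&(Q[...,2]>.055)&(Q[...,2]<.085); print('knob at start',np.median(Q[m],0))
E
```

```text
scene 14.083 285 roll 0.3964
top 14.133 224 roll 0.3944
t 14.1833 tcp run [-0.0011 -0.3304  0.2001] [-0.45 -0.05 -0.22]
m 0.22 tr 2.623 since 11.560 roll 0.4052 v 0.035 h0 0.4360
knob [-0.13946398  0.07708319  0.07510926]
knob at start [-0.09573363  0.07498474  0.07527936]
```

View pics/s5.png

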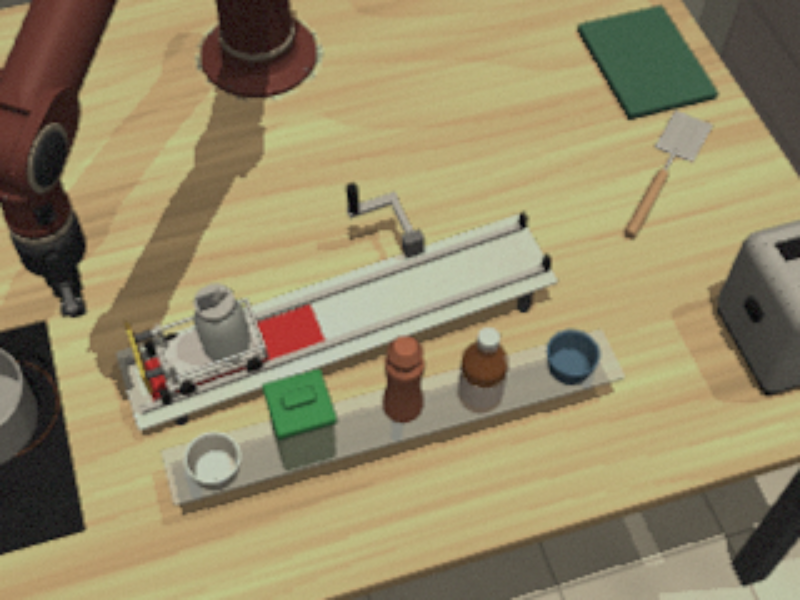

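The picture shows the trolley at the stops (140,365), the bolt drawn, the bystanders in place and the hand clear.

```bash
python3 -c "
from rig import order
print(order.hand_in())"
```

```text
the job is handed in; nothing more can be done
None
```

The job is done and handed in: the trolley rests against the end stops with the arm clear of everything, after about 14 s of the 35 s allowed.

- **Bolt:** I hooked the knob from its far side and drew it until it pushed back with a steady 6 N or so, against 1.5 N friction, which I took as its end stop. The camera put the travel at 43.7 mm of the nominal 45, about a millimetre short. I put that down to measuring error, but cannot rule out a slight shortfall.
- **Catch:** The cameras tracked the trolley at about 0.18 m/s, which suggests it is light (about 1.3 kg). I moved the fingers just ahead of the bumper. My model put first contact at about 0.21 m of roll, 60 mm into the red, and predicted at most 5 mm of spring give. Neither figure was measured.
- **Stop and hold:** The trolley came to rest on the red at 0.332 m of roll. I held it still for well over a second.
- **Creep to the stops:** It moved at 12–24 mm/s up to the stops. The last readings were 0.396 m (scene camera) and 0.394 m (top camera). It did not move when the fingers went further downhill or after they let go, so I read it as against the stops despite the nominal 0.40 m.
- **Everything else:** In the last picture the shelf items and the spatula stand undisturbed. The pot is only partly in that view, and the arm stayed clear of it.

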